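# Put the scatter jar away in the bench caddy

### The arm

A 6-joint arm with a two-finger parallel gripper is mounted at the origin on a cart in front of the work surface, level with it; the furniture and walls round the work are solid. World frame = base frame: x ahead of the robot, y to its left, z up, the work surface at z = 0. Lengths are in mm, angles in rad, forces in N, time in s.
With the tool pointing down it reaches from about 350 to 975 mm from the base axis. Payload 7.1 kg.
Tool frame: the origin (TCP) lies midway between the tips of the shut fingers; the grasp point (between the pads) lies 19 mm behind it; z points along the fingers, y is the line along which they close (so a half turn about z gives the same grasp; the last joint's range is limited). The gripper opens to 88 mm and grips with 3 to 60 N. Pads are 20 mm wide; open, the fingers measure 115 mm over their backs; the gripper's body (75 mm by 178 mm) begins 61 mm behind the grasp point.
Start: joints at [-1.141, 0.423, 1.63, -0, 1.089, -0.019], TCP at [271.192, -563.08, 222.675] pointing down, gripper open.
Joint ranges: [-3, 3], [-0.9, 2.11], [0.09, 2.58], [-1.31, 4.45], [0.11, 2.69], [-2.54, 2.54]. Speed limits (rad/s): [2.39, 2.39, 3.01, 3.14, 3.14, 3.14].

### API

Orientations are given as a rotation vector (axis times angle).
In Python, from workcell import ctrl gives the robot as it stands.
- The arm moves only by the shell command python3 -m inch 'ROWS' [OPENING]. ROWS is JSON, a list of rows, each an object with "xyz": the shift along the tool's x, y, z in mm, a list of three; "rot": the turn, a rotation vector about the tool's x, y, z in rad, a list of three. In form: [{"xyz": [dx, dy, dz], "rot": [ax, ay, az]}, ...]. A call has 1 to 12 rows; each row is the pose to reach, as a shift and turn from the pose commanded when the call began, along the tool's axes at that moment; what a row does not reach only later rows make up. A row lasts 1/12 s, in which the tool goes at most 41.7 mm and 7.16 degrees, less where a joint would pass 70% of its speed; a pose out of reach is approached as far as the arm can. A call with a gripper value outside its range is refused whole. OPENING is the closure in counts, from 0 (fully open) to 255 (shut), set as the call begins (- or left out, the last holds). The fingers move at their own pace and stop on an object; the grip force is fixed at half the most. Time passes only in rows, so rows that repeat a pose let the fingers close. It gives the time, the measured TCP pose, the force, the opening and the grip force at its end, in the units of the state.
- ctrl.get_obs(): the state, without advancing time (a new reading comes with each control period).
- ctrl.get_image(name): name is "scene" or "top" or "wrist"; returns the picture (400x640x3 uint8, red, green, blue); there is no depth.
- ctrl.camera_model(name): a dict with "fx", "fy", "cx", "cy" (pixels), "position" and "attitude" of the camera in the world. Camera axes: x right, y up, looking along -z (the intrinsics and any distortion apply to the point x, -y, -z); pixel columns grow to the right and rows downward; lengths in mm; the calibration is good to about 2 mm. A picture is of the moment at which its call begins: read the wrist's pose just before it. camera_model takes no time and is no camera call; for the wrist camera it gives the pose at the moment of the call.
- ctrl.close_job(): hands the job in; it is judged then, once.
The state is a dict: "t": time; "qpos": joint angles; "qvel": joint speeds; "joint_torque": joint torques, N m; "ee_pos": TCP position; "orientation": TCP orientation; "ft_force": force on the tool from outside, world axes, zero at the start; "moment": the same for the moment, N m; "width": finger opening in mm; "grasp_force": force on a finger pad.
Only numpy, scipy, OpenCV 4.12 (cv2) and the standard library are available. Lean on these libraries where they do the work, as an engineer would, in place of code of your own. Each camera call takes 0.05 s, during which the arm holds its last target. There are 200 camera calls.

### The job

Put the yellow-lidded jar away in the wooden caddy: pull the red-knobbed bolt fully open, stand the jar on the caddy's green patch against the fence and let go of it. Then push the jar, without gripping or lifting it again, along the fence (always close against it) into the roofed bay until it meets the end stop, and slide the bolt fully shut behind it. Keep the jar upright and leave the blue-lidded jar and everything else where it stands.

Things in the scene. Friction and masses are not known exactly. Their poses are not given: they have to be found in the camera images.
- caddy: Fixed wooden caddy: a level board on four legs that bridges the layout, its top 100 mm above it. Board 242 x 400 mm (caddy x -190 to 52, y -250 to 150), 6 mm thick. Origin 6 mm below the board's top, so z = 6 mm is the top (caddy z in all entries is from this origin). z up; -x faces the robot. The lane runs along caddy y at x = 0; +y leads to the bay; its -x side is open up to the bay.
- fence (a point): Middle of the fence's top edge on its lane side (caddy x = +31, y = 0, z = 56 mm). The fence is the straight wall on the lane's far (+x) side: face at x = +31 mm, 8 mm thick, y = -150 to +150 mm, top z = 56 mm (78 mm at the bay). A jar touching it has its centre at caddy x = 0. Axes as the caddy's.
- bay (a point): Middle of the roof's front edge, caddy (0, 88, 82) mm. The bay at the +y end has a roof from y = 88 mm on (underside z = 76, top z = 82 mm), a front cheek (inner face x = -35 mm) and an end stop (face y = +140 mm); nothing goes in from above. A jar at the stop has its rear at y = 78 mm, 10 mm outside the roof, so fingers can stay behind it all the way.
- start_patch (a point): Centre of the green patch (80 mm along the lane) at the -y end of the lane, on the board's top: caddy x = 0, y = -105 mm. It is where the centre of the jar's underside belongs when it stands on the patch touching the fence. Axes as the caddy's.
- home (a point): On the board in the bay: where the centre of the jar's underside is when it touches both fence and end stop (caddy x = 0, y = +109 mm). Axes as the caddy's.
- bolt (a joint): Sliding bolt, m: 0 fully shut (bar across the lane, tip at caddy x = +20 mm), 0.065 fully open (pulled along the caddy's -x out of the lane, tip at x = -45 mm). It starts shut or nearly shut; about 1.5 N of friction holds it wherever it is left.
- bolt_knob (a point): Grip point on the bolt's upright red knob: on its axis, caddy z = 47 mm (41 mm above the board). 14 mm in diameter, z = 26 to 56 mm, with an 18 mm cap up to z = 66 mm; the aluminium bar under it is 10 mm wide (caddy y = 61 to 71), z = 12 to 26 mm. When shut it is at caddy x = -80 mm, y = +66 mm; it moves with the bolt; guides (to z = 28 mm) hold the bar at x = -56 and -108. Axes as the caddy's.
- yellow_jar: Loose upright round jar, green glass with a paper label and a YELLOW lid, 62 mm in diameter, 60 mm high, about 150 g; origin at the centre of its underside, z up. It stands on the front part of the caddy's board, in one of two places some 150 mm apart (caddy x about -135, y about -200 or -50 mm).
- blue_jar: Loose jar like the other but with a BLUE lid, to be left alone; origin at the centre of its underside. It stands in the other of the two places.
- paint_red: Paint pot with red label band and white lid on the layout right of the caddy, 31 mm diameter, 30 mm high; bystander. Origin under its centre.
- paint_rust: Rust-brown paint pot on the layout right of the caddy, 31 mm diameter, 30 mm high; bystander. Origin under its centre.
- sanding_block: Cork-coloured sanding block lying on the caddy's board near its front +y corner (caddy x about -130, y about 125 mm), long side along caddy x, 31 x 63 x 20 mm; bystander. Origin under its centre.

How it is judged (in metres and radians):
On the way, in this order (a step that is already met when the one before it is completed fails the run):
1. the bolt is pulled fully open (at least 57 mm) (value of joint bolt above 0.057 m), for 0.2 s.
2. the yellow-lidded jar stands upright on the green patch (centre within 20 mm along the lane), no more than 12 mm off the fence, and the fingers have let go (y of yellow_jar in the frame of caddy between -0.125 and -0.085 m and x of yellow_jar in the frame of caddy above -0.012 m and z of yellow_jar in the frame of caddy below 0.012 m and angle between yellow_jar's own z axis and vertical below 0.12 rad and contact force between the fingers and yellow_jar below 0.3 N), for 0.2 s.
3. the jar is pushed along the fence past the middle of the lane, standing, no more than 12 mm off the fence (y of yellow_jar in the frame of caddy between -0.03 and 0.06 m and x of yellow_jar in the frame of caddy above -0.012 m and z of yellow_jar in the frame of caddy below 0.012 m and angle between yellow_jar's own z axis and vertical below 0.12 rad), for 0.05 s.
4. the jar stands in the bay within 6 mm of the end stop (y of yellow_jar in the frame of caddy between 0.103 and 0.115 m and x of yellow_jar in the frame of caddy between -0.01 and 0.006 m and z of yellow_jar in the frame of caddy below 0.012 m and angle between yellow_jar's own z axis and vertical below 0.12 rad), for 0.2 s.
5. the bolt is slid fully shut behind it (within 6 mm) (value of joint bolt below 0.006 m), for 0.2 s.
At the end, for the whole second after the job is handed in: The yellow-lidded jar stands upright and at rest on the board in the bay, within 6 mm of the end stop and 10 mm of the fence; the bolt is shut to within 6 mm; nobody touches the jar (all of step 4 and value of joint bolt below 0.006 m and contact force between the fingers and yellow_jar below 0.3 N and linear speed of yellow_jar below 0.02 m/s).
It fails at once if the jar is tipped more than 0.45 rad (angle between yellow_jar's own z axis and vertical above 0.45 rad).
It fails at once if the jar is gripped (over 18 N between fingers and jar) while it stands in the lane between the green patch and the bay (y of yellow_jar in the frame of caddy between -0.07 and 0.095 m and x of yellow_jar in the frame of caddy between -0.05 and 0.02 m and z of yellow_jar in the frame of caddy below 0.03 m and contact force between the fingers and yellow_jar above 18 N).
It fails at once if the jar is lifted 10 to 60 mm off the board in the lane beyond the green patch (y of yellow_jar in the frame of caddy between -0.07 and 0.13 m and x of yellow_jar in the frame of caddy between -0.05 and 0.02 m and z of yellow_jar in the frame of caddy between 0.016 and 0.066 m).
It fails at once if the jar, between the green patch and the bay, comes more than 15 mm off the fence (y of yellow_jar in the frame of caddy between -0.07 and 0.13 m and x of yellow_jar in the frame of caddy between -0.09 and -0.015 m and z of yellow_jar in the frame of caddy below 0.012 m).
It fails at once if a bystander (blue-lidded jar, a paint pot, sanding block) is moved more than 25 mm (distance of any of blue_jar, paint_red, paint_rust, sanding_block from where it was at the start of the episode above 0.025 m).
It also fails if it takes over 72 s, if anything falls off the work surface, if the arm or the gripper's body presses on something with over 40 N, if the wrist force passes 120 N, or if a joint passes its speed limit or range.

## Working session

There is one attempt and no reset: what is moved stays moved. The work goes in short steps, Python scripts to look and compute and a shell command to move; the robot and the scene stay as the last step left them, time stands still between calls to the robot, and variables do not carry over. Pictures are saved under pics/ and viewed, at most 10 in all, crops included, and the job is handed in when it is done.

```bash
mkdir -p pics; ls
python3 - <<'E'
from workcell import ctrl
import cv2,numpy as np
o=ctrl.get_obs();print({k:np.round(v,3) for k,v in o.items()})
ims=[]
for n in ['top','scene']:
    m=ctrl.camera_model(n);print(n,m)
    im=ctrl.get_image(n);cv2.imwrite(f'pics/{n}0.png',im[:,:,::-1])
print(ctrl.camera_model('wrist'))
E
```

```text
pics
{'t': np.float64(0.0), 'qpos': array([-1.141,  0.424,  1.631,  0.   ,  1.089, -0.019]), 'qvel': array([-0.   , -0.   ,  0.002, -0.001, -0.001, -0.001]), 'joint_torque': array([ 1.0000e-03, -5.4462e+01, -2.7366e+01,  6.5000e-02,  2.3000e-02,
       -0.0000e+00]), 'ee_pos': array([ 270.966, -562.584,  221.896]), 'orientation': array([-3.061, -0.699,  0.   ]), 'ft_force': array([-0.546, -0.216, -0.386]), 'moment': array([0.058, 0.009, 0.005]), 'grasp_force': np.float64(0.0), 'width': np.float64(87.856)}
top {'fx': 427.35599677342395, 'fy': 427.35599677342395, 'cx': 322.16400444375563, 'cy': 192.46570710599383, 'position': array([ 393.15882383, -110.30265054,  982.95265007]), 'attitude': array([ 0.15981107, -0.16627882, -1.65315982])}
scene {'fx': 408.53014554618557, 'fy': 408.53014554618557, 'cx': 321.3132021286653, 'cy': 203.9834025488359, 'position': array([100.22585669, 503.97665226, 521.27504364]), 'attitude': array([ 0.41698871, -1.31967582, -2.17180735])}
{'fx': 348.15664121713763, 'fy': 348.15664121713763, 'cx': 323.6230357050126, 'cy': 197.05393303081362, 'position': array([ 334.00771956, -530.45207746,  382.80818952]), 'attitude': array([-0.23226795,  0.14738598, -1.11522048])}
```

View pics/top0.png

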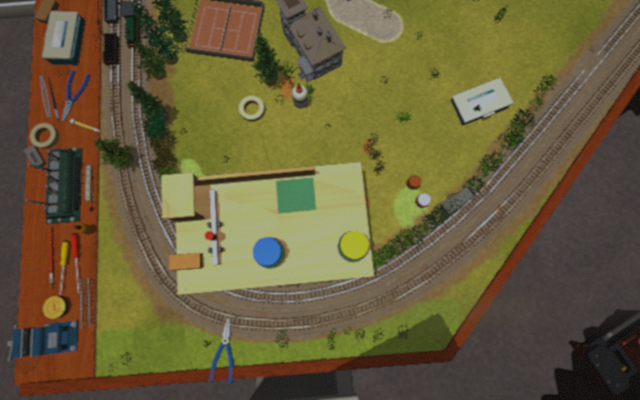

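View pics/scene0.png

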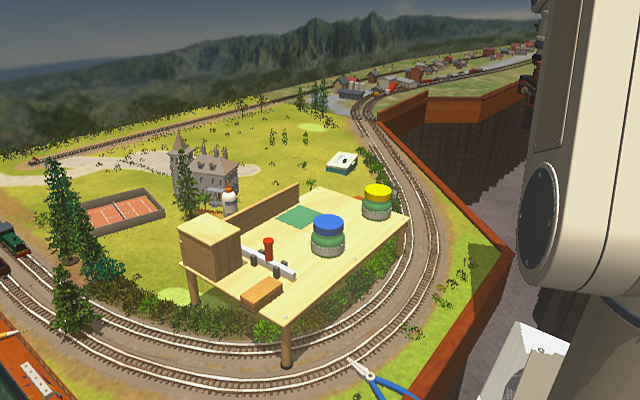

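The top view shows the board spanning about (163–372, 163–292), with the yellow lid at (354,245), blue lid at (268,251), knob at (211,236), and green patch at (296,195). The scene view confirms that the bolt is shut, and shows the bay at left, the block in front of it, and the yellow jar in the far (-y) place.

```bash
cat > h.py <<'E'
import cv2,numpy as np
from scipy.spatial.transform import Rotation as R
from workcell import ctrl
def cast(m,uv,z):
    uv=np.atleast_2d(uv).astype(float)
    d=np.c_[(uv[:,0]-m['cx'])/m['fx'],-(uv[:,1]-m['cy'])/m['fy'],-np.ones(len(uv))]
    d=R.from_rotvec(m['attitude']).apply(d);p=np.array(m['position'])
    return p+d*((z-p[2])/d[:,2])[:,None]
def proj(m,X):
    c=R.from_rotvec(m['attitude']).inv().apply(np.atleast_2d(X)-m['position'])
    return np.c_[m['cx']-m['fx']*c[:,0]/c[:,2],m['cy']+m['fy']*c[:,1]/c[:,2]]
HSV={'yellow':((25,170,120),(34,255,255)),'blue':((100,150,80),(125,255,255)),'green':((60,80,40),(90,255,200)),'red':((0,180,100),(5,255,255))}
def blob(im,c,box=None):
    hsv=cv2.cvtColor(im,cv2.COLOR_RGB2HSV);k=cv2.inRange(hsv,*HSV[c])
    if box:
        q=np.zeros_like(k);x0,y0,x1,y1=box;q[y0:y1,x0:x1]=k[y0:y1,x0:x1];k=q
    cs,_=cv2.findContours(k,cv2.RETR_EXTERNAL,cv2.CHAIN_APPROX_NONE)
    return max(cs,key=cv2.contourArea)[:,0,:] if cs else None
def cen(c):
    M=cv2.moments(c.reshape(-1,1,2));return np.array([M['m10'],M['m01']])/M['m00']
E
python3 - <<'E'
from h import *
m=ctrl.camera_model('top');im=cv2.imread('pics/top0.png')[:,:,::-1].copy()
for c,z,b in [('yellow',160,(330,225,380,265)),('blue',160,(240,230,295,275)),('red',160,(200,225,222,247)),('green',100,(265,170,325,220))]:
    k=blob(im,c,b);print(c,cen(k),len(k),cv2.contourArea(k),cast(m,cen(k),z).round(1))
    if c=='green':
        r=cv2.boxPoints(cv2.minAreaRect(k));print(cast(m,r,100).round(1))
# board edges: front edge (rows) and right edge (cols) by gradient
g=cv2.cvtColor(im,cv2.COLOR_RGB2HSV)
f=[];
for u in range(205,365,5):
    col=im[278:300,u].astype(int); d=np.diff(col.sum(1)); f.append((u,278+np.argmin(d)+.5))
rr=[]
for v in range(172,270,4):
    row=im[v,350:385].astype(int); d=np.diff(row.sum(1)); rr.append((350+np.argmin(d)+.5,v))
for n,p in(('front',f),('right',rr)):
    P=cast(m,p,100)[:,:2]
    l=cv2.fitLine(P.astype(np.float32),cv2.DIST_HUBER,0,.01,.01).ravel();
    n_=np.array([-l[1],l[0]]);print(n,l,np.round((P-l[2:])@n_,1))
E
```

```text
yellow [353.8562963  244.78518519] 77 562.5 [[ 456.5 -172.8  160. ]]
blue [267.26070269 251.43253617] 75 564.5 [[458.6  -6.5 160. ]]
red [209.24378109 235.26865672] 19 33.5 [[499.4 103.1 160. ]]
green [295.44582934 194.93736018] 128 1043.0 [[576.2 -65.5 100. ]]
[[ 609.3  -26.5  100. ]
 [ 609.9 -103.2  100. ]
 [ 543.6 -103.8  100. ]
 [ 543.1  -28.2  100. ]]
front [ 3.4116004e-03 -9.9999416e-01  3.9412302e+02  4.7317642e+01] [  0.6  -0.3   0.7  -0.2  -3.1  -0.1   0.9   0.   -2.9   0.1 -10.6   0.3
   1.3   0.4 -18.2   0.5  -0.4   0.6  -0.3   0.7  -0.2   0.9  -0.1   1.
   0.1   1.1   0.2 -10.6   0.3  -6.5  -3.5 -18.2]
right [ 9.9997848e-01  6.5645138e-03  5.0376651e+02 -2.1079666e+02] [  0.6  -0.5   0.5  -0.7   0.3  -0.8   0.2  -0.9   0.1  -1.   -0.    0.9
  -0.2   0.8  -0.3   0.7  -0.4   0.6  -0.5 -22.   -0.6   0.3  -0.8   0.2
   1.2]
```

```bash
R='';python3 -m inch '[{"xyz":[30,-32,-8],"rot":[0,0,0.1]},{"xyz":[60,-64,-16],"rot":[0,0,0.2]},{"xyz":[90,-96,-24],"rot":[0,0,0.3]},{"xyz":[120,-128,-32],"rot":[0,0,0.4]},{"xyz":[150,-160,-40],"rot":[0,0,0.449]},{"xyz":[180,-192,-48],"rot":[0,0,0.449]},{"xyz":[210,-224,-56],"rot":[0,0,0.449]},{"xyz":[240,-256,-64],"rot":[0,0,0.449]},{"xyz":[270,-288,-72],"rot":[0,0,0.449]},{"xyz":[300,-320,-80],"rot":[0,0,0.449]},{"xyz":[330,-352,-88],"rot":[0,0,0.449]},{"xyz":[361,-384,-97],"rot":[0,0,0.449]}]' 255
python3 -m inch '[{"xyz":[0,0,0],"rot":[0,0,0]},{"xyz":[0,0,0],"rot":[0,0,0]},{"xyz":[0,0,0],"rot":[0,0,0]},{"xyz":[0,0,0],"rot":[0,0,0]}]'
python3 - <<'E'
from h import *
o=ctrl.get_obs();print(o['qpos'],o['ee_pos'],o['orientation'],o['ft_force'])
m=ctrl.camera_model('wrist');im=ctrl.get_image('wrist');np.save('m1.npy',m,allow_pickle=True)
cv2.imwrite('pics/w1.png',im[:,:,::-1]);print(m)
for O in [(584,39)]:
  for p in [(0,-105,6),(31,-150,56),(31,88,56),(-80,66,66),(0,88,82),(-190,-250,6),(-190,150,6)]:
    print(p,proj(m,np.array(O+(94,))+p).round(0))
E
```

```text
t: 1.1
ee_pos: [418.7, -92.0, 313.1]
orientation: [-3.142, 0.001, 0.0]
ft_force: [0.6, -0.2, -0.1]
width: 11.1
grasp_force: 0.0
t: 1.43
ee_pos: [418.3, -95.0, 312.3]
orientation: [3.142, -0.003, -0.002]
ft_force: [0.2, -0.1, 0.2]
width: 0.6
grasp_force: 0.0
[-2.50726362e-01  1.51823610e-02  1.93944944e+00 -3.54881122e-04
  1.18802075e+00  1.32179792e+00] [418.33403931 -94.96308201 312.34541244] [ 3.14153434e+00 -2.50574263e-03 -1.74098588e-03] [ 0.22503434 -0.0816207   0.18670472]
{'fx': 348.15664121713763, 'fy': 348.15664121713763, 'cx': 323.6230357050126, 'cy': 197.05393303081362, 'position': array([488.42366702, -93.23355629, 473.09039262]), 'attitude': array([-0.2055948 ,  0.20587663, -1.56258572])}
(0, -105, 6) [[295.   1.]]
(31, -150, 56) [[346. -60.]]
(31, 88, 56) [[ 49. -59.]]
(-80, 66, 66) [[92. 85.]]
(0, 88, 82) [[ 31. -27.]]
(-190, -250, 6) [[430. 192.]]
(-190, 150, 6) [[ 68. 193.]]
```

View pics/w1.png

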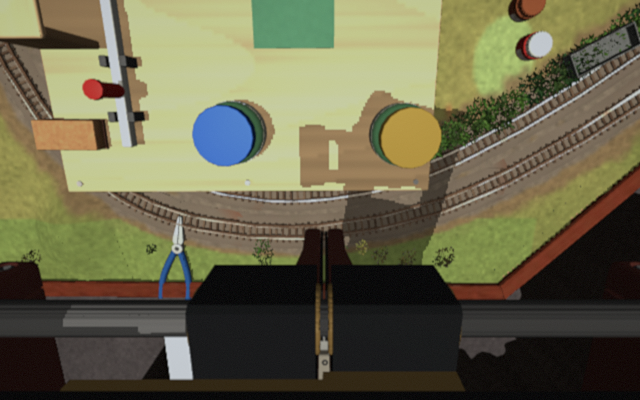

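The wrist view shows the front board edge at row ~190, the yellow lid at (410,138), blue lid at (223,135), knob cap at (95,89), and patch bottom edge at row ~48, in line with my frame estimate.

Run:
```python
from h import *
m=np.load('m1.npy',allow_pickle=True).item();im=cv2.imread('pics/w1.png')[:,:,::-1].copy()
HSV['yellow']=((15,150,100),(30,255,255))
for c,z,b in [('yellow',160,(375,100,450,175)),('blue',160,(185,95,270,175)),('red',160,(75,70,125,105)),('green',100,(240,0,345,60))]:
    k=blob(im,c,b);(e,rad)=cv2.minEnclosingCircle(k);print(c,cen(k),e,rad,cv2.boundingRect(k),cast(m,cen(k),z).round(1))
    if c=='green':
        x,y,w,h=cv2.boundingRect(k);print(cast(m,[(x,30),(x+w,30),(290,y+h)],100).round(1))
I=im.astype(int).sum(2)
f=[(u,180+np.argmin(np.diff(I[180:200,u]))+.5) for u in list(range(90,300,6))]
r=[(425+np.argmin(np.diff(I[v,425:450]))+.5,v) for v in range(5,95,5)]
for n,p in(('front',f),('right',r)):
    P=cast(m,p,100)[:,:2];print(n,np.median(P,0).round(1),np.polyfit(*( (P[:,1],P[:,0]) if n=='front' else (P[:,0],P[:,1])),1))
    print(P[::4].round(0).tolist())
```

```text
yellow [410.62695418 137.33914346] (410.637939453125, 137.36207580566406) 31.119226455688477 (381, 108, 61, 60) [[ 459.4 -170.6  160. ]]
blue [222.94136708 135.06945463] (222.93511962890625, 135.43893432617188) 31.01225471496582 (193, 105, 60, 60) [[461.6  -3.7 160. ]]
red [92.90137328 88.86454432] (92.87931060791016, 88.87931060791016) 10.459948539733887 (83, 80, 20, 19) [[501. 105. 160.]]
green [292.7391164   22.94078583] (292.0, 23.0) 46.14118576049805 (252, 0, 81, 48) [[564.8 -63.2 100. ]]
[[ 558.5  -23.   100. ]
 [ 558.4 -102.6  100. ]
 [ 542.   -59.9  100. ]]
front [395.1  52.3] [4.33282719e-04 3.94826447e+02]
[[395.0, 165.0], [395.0, 138.0], [395.0, 112.0], [395.0, 85.0], [395.0, 59.0], [395.0, 32.0], [396.0, 6.0], [396.0, -21.0], [396.0, -47.0]]
right [ 542.2 -207. ] [ 7.01121636e-03 -2.10813986e+02]
[[580.0, -206.0], [563.0, -207.0], [545.0, -207.0], [526.0, -207.0], [507.0, -208.0]]
```

```bash
python3 -m inch '[{"xyz":[18,-33,10],"rot":[0,0,0]},{"xyz":[36,-66,20],"rot":[0,0,0]},{"xyz":[54,-100,30],"rot":[0,0,0]},{"xyz":[72,-133,40],"rot":[0,0,0]},{"xyz":[90,-166,50],"rot":[0,0,0]},{"xyz":[108,-200,60],"rot":[0,0,0]},{"xyz":[108,-200,90],"rot":[0,0,0]},{"xyz":[108,-200,120],"rot":[0,0,0]},{"xyz":[108,-200,120],"rot":[0,0,0]},{"xyz":[108,-200,120],"rot":[0,0,0]},{"xyz":[108,-200,120],"rot":[0,0,0]}]'
python3 - <<'E'
from h import *
o=ctrl.get_obs();print(o['ee_pos'],o['orientation'])
m=ctrl.camera_model('wrist');im=ctrl.get_image('wrist');np.save('m2.npy',m,allow_pickle=True)
cv2.imwrite('pics/w2.png',im[:,:,::-1])
HSV['red']=((0,150,60),(8,255,255))
k=blob(im,'red');print(cen(k),cv2.minEnclosingCircle(k),cast(m,cen(k),160))
E
```

```text
t: 2.4
ee_pos: [527.7, 104.8, 193.8]
orientation: [-3.142, 0.004, -0.001]
ft_force: [0.6, -0.4, 0.5]
width: 0.5
grasp_force: 0.0
[527.74627996 104.79989689 193.84443293] [-3.14151031e+00  3.70437562e-03 -1.09524177e-03]
[ 23.24871058 161.93071341] ((30.5, 152.5), 149.64134216308594) [[566.55547218 275.83582281 160.        ]]
```

View pics/w2.png

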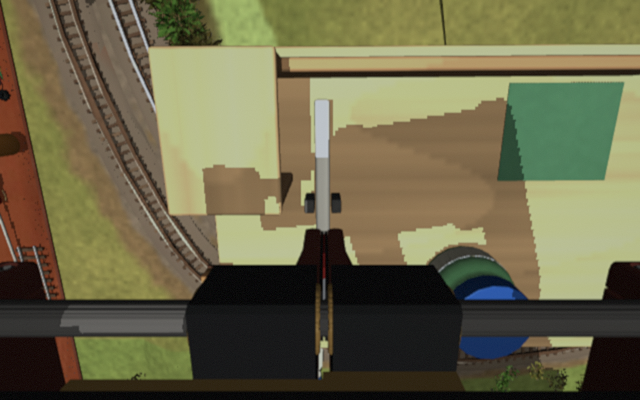

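The wrist view shows the fence's top lane edge at row ~56, the bar tip at (322,100), the roof front edge at col ~280, and the patch spanning (509–623, 83–180). I'll convert these to caddy positions.

Run:
```python
from h import *
m=np.load('m2.npy',allow_pickle=True).item();im=cv2.imread('pics/w2.png').astype(int).sum(2)
print(im[40:90,420].tolist())
print('fence top edges',cast(m,[(u,v) for u in(330,420,600) for v in (46.5,56.5)],150).round(1).tolist())
print('tip,bar',cast(m,[(322,100),(316,160),(331,160)],120).round(1).tolist())
print('roof',cast(m,[(280,60),(280,212),(150,47),(170,213)],176).round(1).tolist())
print('patch',cast(m,[(509,83),(623,83),(498,180),(604,180)],100).round(1).tolist())
```

```text
[371, 368, 362, 343, 346, 399, 473, 514, 520, 522, 521, 523, 524, 524, 517, 446, 381, 412, 445, 461, 470, 469, 468, 469, 468, 470, 467, 451, 416, 355, 257, 128, 71, 84, 79, 80, 210, 403, 516, 529, 520, 518, 515, 515, 513, 518, 516, 515, 515, 517]
fence top edges [[628.0, 102.9, 150.0], [622.9, 102.9, 150.0], [627.9, 53.8, 150.0], [622.8, 53.5, 150.0], [627.7, -44.4, 150.0], [622.6, -45.4, 150.0]]
tip,bar [[600.2, 107.5, 120.0], [561.0, 111.7, 120.0], [561.0, 101.5, 120.0]]
roof [[618.2, 127.4, 176.0], [541.7, 130.0, 176.0], [624.1, 189.1, 176.0], [541.3, 189.2, 176.0]]
patch [[611.6, -22.6, 100.0], [611.4, -102.0, 100.0], [542.6, -23.7, 100.0], [542.4, -102.9, 100.0]]
```

```bash
python3 -m inch '[{"xyz":[0,-2,30],"rot":[0,0,0]},{"xyz":[0,-2,50],"rot":[0,0,0]},{"xyz":[0,-2,63],"rot":[0,0,0]},{"xyz":[0,-2,63],"rot":[0,0,0]},{"xyz":[0,-2,63],"rot":[0,0,0]}]'
python3 -m inch '[{"xyz":[-5,0,0],"rot":[0,0,0]},{"xyz":[-10,0,0],"rot":[0,0,0]},{"xyz":[-16,0,0],"rot":[0,0,0]},{"xyz":[-22,0,0],"rot":[0,0,0]},{"xyz":[-28,0,0],"rot":[0,0,0]},{"xyz":[-34,0,0],"rot":[0,0,0]},{"xyz":[-40,0,0],"rot":[0,0,0]},{"xyz":[-46,0,0],"rot":[0,0,0]},{"xyz":[-51,0,0],"rot":[0,0,0]},{"xyz":[-56,0,0],"rot":[0,0,0]},{"xyz":[-61,0,0],"rot":[0,0,0]},{"xyz":[-61,0,0],"rot":[0,0,0]}]'
python3 -m inch '[{"xyz":[-2,0,0],"rot":[0,0,0]},{"xyz":[-4,0,0],"rot":[0,0,0]},{"xyz":[-6,0,0],"rot":[0,0,0]},{"xyz":[-6,0,0],"rot":[0,0,0]}]'
```

```text
t: 2.87
ee_pos: [527.8, 107.6, 131.1]
orientation: [-3.141, 0.002, -0.002]
ft_force: [-0.1, 0.3, 0.3]
width: 0.8
grasp_force: 0.0
t: 3.87
ee_pos: [464.6, 107.9, 129.6]
orientation: [3.141, -0.0, -0.002]
ft_force: [0.5, 0.7, -0.5]
width: 0.7
grasp_force: 0.0
t: 4.2
ee_pos: [460.0, 108.0, 129.8]
orientation: [3.142, -0.0, 0.001]
ft_force: [1.7, -0.0, -0.9]
width: 0.6
grasp_force: 0.8
```

```bash
for i in 1 ; do python3 -m inch '[{"xyz":[-2,0,0],"rot":[0,0,0]},{"xyz":[-4,0,0],"rot":[0,0,0]},{"xyz":[-4,0,0],"rot":[0,0,0]}]'; done; python3 -m inch '[{"xyz":[-2,0,0],"rot":[0,0,0]},{"xyz":[-3,0,0],"rot":[0,0,0]},{"xyz":[-3,0,0],"rot":[0,0,0]}]'
python3 - <<'E'
from h import *
m=ctrl.camera_model('top');im=ctrl.get_image('top');cv2.imwrite('pics/t2.png',im[:,:,::-1])
# bar tip in wrist view
m=ctrl.camera_model('wrist');im=ctrl.get_image('wrist');cv2.imwrite('pics/w3.png',im[:,:,::-1])
print(proj(m,[[540,107,120],[605,107,120]]))
E
```

```text
t: 4.45
ee_pos: [459.7, 108.2, 130.4]
orientation: [-3.141, -0.001, -0.012]
ft_force: [12.5, -1.8, -8.8]
width: 0.7
grasp_force: 6.3
t: 4.7
ee_pos: [459.5, 108.3, 130.9]
orientation: [-3.14, -0.001, -0.021]
ft_force: [20.5, -4.0, -15.1]
width: 0.6
grasp_force: 10.5
[[330.43351395  81.05894064]
 [331.24837213 -79.4154291 ]]
```

View pics/w3.png

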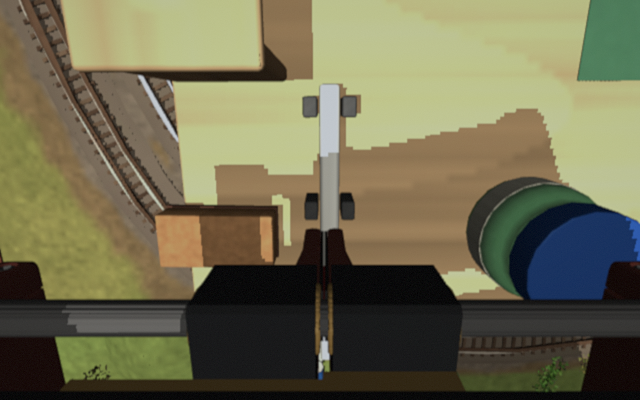

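Bar tip at (329,83) matches the fully open prediction. Now back off, rise, open, and go over the yellow jar.

```bash
python3 -m inch '[{"xyz":[8,0,0],"rot":[0,0,0]},{"xyz":[17,0,0],"rot":[0,0,0]},{"xyz":[17,0,-20],"rot":[0,0,0]},{"xyz":[17,0,-40],"rot":[0,0,0]},{"xyz":[17,0,-70],"rot":[0,0,0]},{"xyz":[15,40,-70],"rot":[0,0,0]},{"xyz":[13,80,-70],"rot":[0,0,0]},{"xyz":[11,120,-70],"rot":[0,0,0]},{"xyz":[9,160,-70],"rot":[0,0,0]},{"xyz":[7,200,-70],"rot":[0,0,0]},{"xyz":[6,240,-70],"rot":[0,0,0]},{"xyz":[5,279,-70],"rot":[0,0,0]}]'
python3 -m inch '[{"xyz":[0,0,0],"rot":[0,0,0]},{"xyz":[0,0,0],"rot":[0,0,0]},{"xyz":[0,0,0],"rot":[0,0,0]},{"xyz":[0,0,0],"rot":[0,0,0]},{"xyz":[0,0,0],"rot":[0,0,0]},{"xyz":[0,0,0],"rot":[0,0,0]},{"xyz":[0,0,0],"rot":[0,0,0]}]' 0
python3 - <<'E'
from h import *
m=ctrl.camera_model('wrist');im=ctrl.get_image('wrist');cv2.imwrite('pics/w4.png',im[:,:,::-1])
print(proj(m,[[458,-171.5,160]]))
HSV['yellow']=((15,150,60),(32,255,255));k=blob(im,'yellow',(200,150,460,400));print(cv2.boundingRect(k))
t=ctrl.get_image('top');
E
```

```text
t: 5.8
ee_pos: [457.0, -172.7, 199.8]
orientation: [-3.141, 0.001, 0.002]
ft_force: [1.1, -0.5, 0.5]
width: 0.6
grasp_force: 0.0
t: 6.38
ee_pos: [458.1, -170.0, 199.9]
orientation: [-3.141, -0.002, 0.0]
ft_force: [-0.1, -0.3, -0.2]
width: 43.7
grasp_force: 0.0
[[329.04900196 223.0474727 ]]
(285, 175, 88, 87)
```

View pics/w4.png

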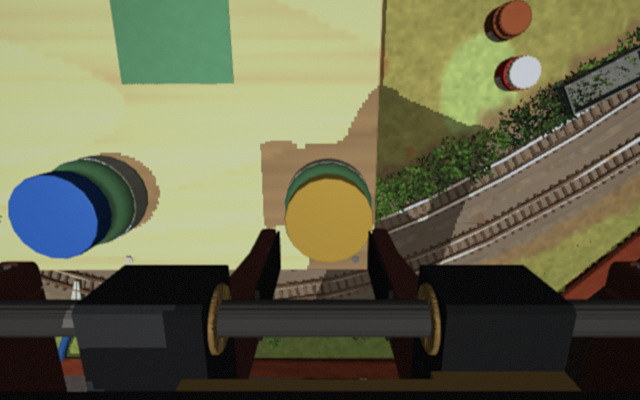

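The lid is centred at (329,218), between the fingers and about 3 mm further in +x than predicted. The blue jar is well clear to the left.

```bash
python3 -m inch '[{"xyz":[3,1.5,0],"rot":[0,0,0]},{"xyz":[3,1.5,0],"rot":[0,0,0]},{"xyz":[3,1.5,0],"rot":[0,0,0]},{"xyz":[3,1.5,0],"rot":[0,0,0]},{"xyz":[3,1.5,0],"rot":[0,0,0]},{"xyz":[3,1.5,0],"rot":[0,0,0]},{"xyz":[3,1.5,0],"rot":[0,0,0]},{"xyz":[3,1.5,0],"rot":[0,0,0]},{"xyz":[3,1.5,0],"rot":[0,0,0]},{"xyz":[3,1.5,10],"rot":[0,0,0]},{"xyz":[3,1.5,20],"rot":[0,0,0]}]' 0
python3 -m inch '[{"xyz":[0,0,10],"rot":[0,0,0]},{"xyz":[0,0,25],"rot":[0,0,0]},{"xyz":[0,0,40],"rot":[0,0,0]},{"xyz":[0,0,55],"rot":[0,0,0]},{"xyz":[0,0,64],"rot":[0,0,0]},{"xyz":[0,0,64],"rot":[0,0,0]},{"xyz":[0,0,64],"rot":[0,0,0]}]'
python3 -m inch '[{"xyz":[0,0,0],"rot":[0,0,0]},{"xyz":[0,0,0],"rot":[0,0,0]},{"xyz":[0,0,0],"rot":[0,0,0]},{"xyz":[0,0,0],"rot":[0,0,0]},{"xyz":[0,0,0],"rot":[0,0,0]},{"xyz":[0,0,0],"rot":[0,0,0]},{"xyz":[0,0,0],"rot":[0,0,0]},{"xyz":[0,0,0],"rot":[0,0,0]},{"xyz":[0,0,0],"rot":[0,0,0]},{"xyz":[0,0,0],"rot":[0,0,0]}]' 255
```

```text
t: 7.4
ee_pos: [461.3, -172.7, 179.5]
orientation: [3.141, -0.0, 0.002]
ft_force: [0.3, 0.6, -0.3]
width: 87.9
grasp_force: 0.0
t: 7.98
ee_pos: [460.4, -172.3, 115.1]
orientation: [-3.141, 0.0, 0.003]
ft_force: [0.2, 0.9, -0.3]
width: 87.8
grasp_force: 0.0
t: 8.82
ee_pos: [461.3, -172.7, 116.4]
orientation: [3.141, -0.0, 0.001]
ft_force: [-0.9, 0.0, 5.5]
width: 60.9
grasp_force: 30.0
```

```bash
python3 -m inch '[{"xyz":[0,0,-10],"rot":[0,0,0]},{"xyz":[0,0,-20],"rot":[0,0,0]},{"xyz":[12,-6,-20],"rot":[0,0,0]},{"xyz":[28,-18,-20],"rot":[0,0,0]},{"xyz":[44,-34,-20],"rot":[0,0,0]},{"xyz":[60,-52,-20],"rot":[0,0,0]},{"xyz":[76,-70,-20],"rot":[0,0,0]},{"xyz":[92,-87,-20],"rot":[0,0,0]},{"xyz":[106,-101,-20],"rot":[0,0,0]},{"xyz":[115,-109,-20],"rot":[0,0,0]},{"xyz":[115,-109,-20],"rot":[0,0,0]},{"xyz":[115,-109,-20],"rot":[0,0,0]}]'
python3 -m inch '[{"xyz":[1,0,0],"rot":[0,0,0]},{"xyz":[3,0,0],"rot":[0,0,0]},{"xyz":[3,0,0],"rot":[0,0,0]}]'
python3 -m inch '[{"xyz":[0,0,5],"rot":[0,0,0]},{"xyz":[0,0,10],"rot":[0,0,0]},{"xyz":[0,0,15],"rot":[0,0,0]},{"xyz":[0,0,18],"rot":[0,0,0]},{"xyz":[0,0,18],"rot":[0,0,0]},{"xyz":[0,0,18],"rot":[0,0,0]}]'
python3 - <<'E'
from h import *
m=ctrl.camera_model('wrist');im=ctrl.get_image('wrist');cv2.imwrite('pics/w5.png',im[:,:,::-1])
print(ctrl.get_obs()['ee_pos'],proj(m,[[616,-64,150],[579,-64,160]]))
E
```

```text
t: 9.82
ee_pos: [576.0, -63.2, 135.7]
orientation: [3.141, 0.002, -0.001]
ft_force: [0.3, -0.5, -1.0]
width: 61.1
grasp_force: 30.0
t: 10.07
ee_pos: [578.8, -64.3, 135.9]
orientation: [3.142, -0.002, 0.0]
ft_force: [0.3, -0.0, -1.0]
width: 60.9
grasp_force: 30.0
t: 10.57
ee_pos: [578.7, -63.5, 117.5]
orientation: [-3.142, 0.0, 0.001]
ft_force: [1.1, -0.5, -1.1]
width: 60.9
grasp_force: 30.0
[578.88821166 -63.51340461 117.66610146] [[329.65737436 193.00448715]
 [329.68207938 293.92482106]]
```

View pics/w5.png

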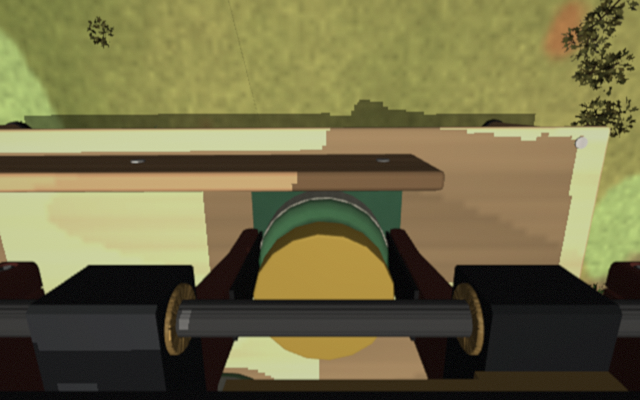

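The jar hangs mid-patch (patch cols 251–402, jar ~327), a few mm off the fence. I'll creep to contact.

```bash
python3 -m inch '[{"xyz":[1.5,0,0],"rot":[0,0,0]},{"xyz":[3,0,0],"rot":[0,0,0]},{"xyz":[3,0,0],"rot":[0,0,0]}]'; python3 -m inch '[{"xyz":[1,0,0],"rot":[0,0,0]},{"xyz":[1.5,0,0],"rot":[0,0,0]},{"xyz":[1.5,0,0],"rot":[0,0,0]}]';  python3 -m inch '[{"xyz":[1,0,0],"rot":[0,0,0]},{"xyz":[1.5,0,0],"rot":[0,0,0]},{"xyz":[1.5,0,0],"rot":[0,0,0]}]'
```

```text
t: 10.87
ee_pos: [582.5, -63.5, 118.1]
orientation: [3.142, -0.0, 0.001]
ft_force: [-0.6, 0.0, -1.3]
width: 61.0
grasp_force: 30.0
t: 11.12
ee_pos: [583.6, -63.5, 117.9]
orientation: [3.142, -0.0, 0.0]
ft_force: [0.3, -0.8, -1.4]
width: 60.9
grasp_force: 30.0
t: 11.37
ee_pos: [585.1, -63.5, 117.9]
orientation: [-3.142, 0.0, -0.0]
ft_force: [0.4, -0.1, -1.0]
width: 60.6
grasp_force: 30.0
```

```bash
python3 -m inch '[{"xyz":[1,0,0],"rot":[0,0,0]},{"xyz":[1.5,0,0],"rot":[0,0,0]},{"xyz":[1.5,0,0],"rot":[0,0,0]}]'; python3 -m inch '[{"xyz":[0,0,1],"rot":[0,0,0]},{"xyz":[0,0,1.5],"rot":[0,0,0]},{"xyz":[0,0,1.5],"rot":[0,0,0]}]'
```

```text
t: 11.62
ee_pos: [586.6, -63.5, 117.9]
orientation: [3.142, -0.0, 0.0]
ft_force: [-0.8, 0.5, -0.9]
width: 61.0
grasp_force: 30.0
t: 11.87
ee_pos: [586.4, -63.5, 116.4]
orientation: [-3.142, 0.0, 0.0]
ft_force: [0.1, -0.5, 0.4]
width: 60.8
grasp_force: 30.0
```

```bash
python3 -m inch '[{"xyz":[1,0,0],"rot":[0,0,0]},{"xyz":[1.5,0,0],"rot":[0,0,0]},{"xyz":[1.5,0,0],"rot":[0,0,0]}]'; python3 -m inch '[{"xyz":[0.5,0,0],"rot":[0,0,0]},{"xyz":[1,0,0],"rot":[0,0,0]},{"xyz":[1,0,0],"rot":[0,0,0]}]'
```

```text
t: 12.12
ee_pos: [588.0, -63.6, 116.5]
orientation: [3.142, -0.0, 0.0]
ft_force: [-1.3, 0.0, 2.1]
width: 61.1
grasp_force: 30.0
t: 12.37
ee_pos: [588.1, -63.5, 116.4]
orientation: [-3.142, 0.0, 0.003]
ft_force: [-4.0, 0.2, 5.3]
width: 61.1
grasp_force: 30.0
```

```bash
python3 -m inch '[{"xyz":[0,0,0],"rot":[0,0,0]},{"xyz":[0,0,0],"rot":[0,0,0]},{"xyz":[0,0,0],"rot":[0,0,0]},{"xyz":[0,0,0],"rot":[0,0,0]},{"xyz":[0,0,0],"rot":[0,0,0]},{"xyz":[0,0,0],"rot":[0,0,0]},{"xyz":[0,0,0],"rot":[0,0,0]},{"xyz":[0,0,0],"rot":[0,0,0]},{"xyz":[0,0,0],"rot":[0,0,0]},{"xyz":[0,0,0],"rot":[0,0,0]}]' 0
python3 -m inch '[{"xyz":[0,0,-20],"rot":[0,0,0]},{"xyz":[0,0,-40],"rot":[0,0,0]},{"xyz":[0,0,-65],"rot":[0,0,0]},{"xyz":[0,0,-90],"rot":[0,0,0]},{"xyz":[-9,25,-90],"rot":[0,0,0]},{"xyz":[-18,52,-90],"rot":[0,0,0]},{"xyz":[-18,52,-90],"rot":[0,0,0]},{"xyz":[-18,52,-90],"rot":[0,0,0]}]'
python3 -m inch '[{"xyz":[0,0,0],"rot":[0,0,0]},{"xyz":[0,0,0],"rot":[0,0,0]},{"xyz":[0,0,0],"rot":[0,0,0]},{"xyz":[0,0,0],"rot":[0,0,0]},{"xyz":[0,0,0],"rot":[0,0,0]},{"xyz":[0,0,0],"rot":[0,0,0]},{"xyz":[0,0,0],"rot":[0,0,0]},{"xyz":[0,0,0],"rot":[0,0,0]},{"xyz":[0,0,0],"rot":[0,0,0]},{"xyz":[0,0,0],"rot":[0,0,0]},{"xyz":[0,0,0],"rot":[0,0,0]},{"xyz":[0,0,0],"rot":[0,0,0]}]' 255
python3 - <<'E'
from h import *
print(ctrl.get_obs()['width'])
m=ctrl.camera_model('wrist');im=ctrl.get_image('wrist');cv2.imwrite('pics/w6.png',im[:,:,::-1])
HSV['yellow']=((15,150,60),(34,255,255));k=blob(im,'yellow');print(cv2.boundingRect(k),cen(k),cast(m,cen(k),160))
m=ctrl.camera_model('top');im=ctrl.get_image('top')
k=blob(im,'yellow',(230,150,340,230));print(cast(m,cen(k),160) if k is not None else None)
E
```

```text
t: 13.2
ee_pos: [589.0, -63.5, 116.4]
orientation: [3.142, -0.0, 0.0]
ft_force: [0.2, 0.4, -0.4]
width: 87.9
grasp_force: 0.0
t: 13.87
ee_pos: [570.6, -116.4, 206.5]
orientation: [-3.141, 0.004, -0.0]
ft_force: [-0.2, 0.2, -1.1]
width: 87.8
grasp_force: 0.0
t: 14.87
ee_pos: [570.9, -115.6, 206.3]
orientation: [3.142, -0.0, 0.0]
ft_force: [0.2, -0.5, -0.4]
width: 11.2
grasp_force: 0.0
11.206582539909787
(222, 151, 63, 86) [253.65118196 193.01301236] [[588.10140956 -70.78408182 160.        ]]
[[652.28557558  51.24757483 160.        ]]
```

View pics/w6.png

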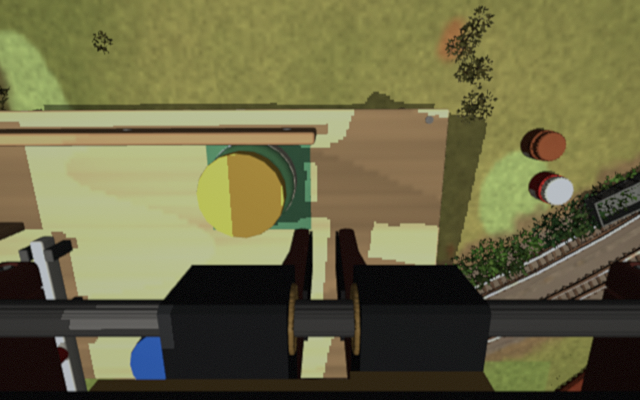

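The lid is at (241,194), standing upright near the fence on the patch, with the fingers behind it and clear. Next: lower, then push.

```bash
python3 -m inch '[{"xyz":[0,2,0],"rot":[0,0,0]},{"xyz":[0,2,20],"rot":[0,0,0]},{"xyz":[0,2,40],"rot":[0,0,0]},{"xyz":[0,2,60],"rot":[0,0,0]},{"xyz":[0,2,80],"rot":[0,0,0]},{"xyz":[0,2,90],"rot":[0,0,0]},{"xyz":[0,2,90],"rot":[0,0,0]},{"xyz":[0,2,90],"rot":[0,0,0]}]'
python3 -m inch '[{"xyz":[0,-2,0],"rot":[0,0,0]},{"xyz":[0,-4,0],"rot":[0,0,0]},{"xyz":[0,-6,0],"rot":[0,0,0]},{"xyz":[0,-8,0],"rot":[0,0,0]},{"xyz":[0,-10,0],"rot":[0,0,0]},{"xyz":[0,-13,0],"rot":[0,0,0]},{"xyz":[0,-16,0],"rot":[0,0,0]},{"xyz":[0,-19,0],"rot":[0,0,0]},{"xyz":[0,-22,0],"rot":[0,0,0]},{"xyz":[0,-25,0],"rot":[0,0,0]},{"xyz":[0,-28,0],"rot":[0,0,0]},{"xyz":[0,-30,0],"rot":[0,0,0]}]'
python3 - <<'E'
from h import *
m=ctrl.camera_model('wrist');im=ctrl.get_image('wrist');cv2.imwrite('pics/w7.png',im[:,:,::-1])
print(ctrl.get_obs()['ee_pos'],ctrl.get_obs()['width'])
E
```

```text
t: 15.63
ee_pos: [570.9, -117.6, 116.3]
orientation: [-3.141, 0.0, 0.001]
ft_force: [0.1, -0.0, 0.8]
width: 0.6
grasp_force: 0.0
t: 16.63
ee_pos: [570.9, -87.2, 116.4]
orientation: [3.142, -0.0, -0.0]
ft_force: [-0.1, -1.5, 0.8]
width: 0.5
grasp_force: 0.8
[570.90608356 -86.93563762 116.32981522] 0.6128263022541657
```

View pics/w7.png

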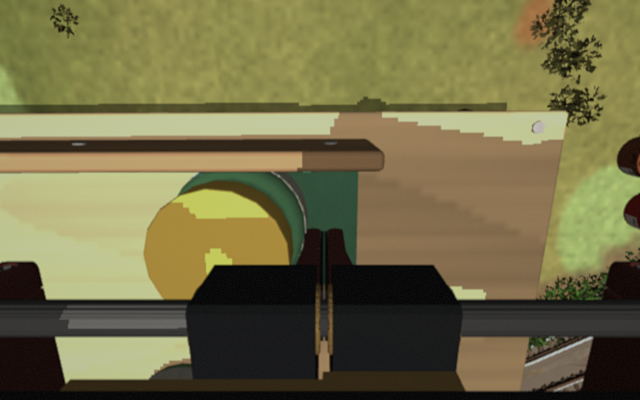

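The jar (lid left edge at col 145) is in contact with the fingers and along the fence, with a push force of 1.5 N. Continue pushing.

```bash
python3 -m inch '[{"xyz":[0,-3,0],"rot":[0,0,0]},{"xyz":[0,-7,0],"rot":[0,0,0]},{"xyz":[0,-11,0],"rot":[0,0,0]},{"xyz":[0,-15,0],"rot":[0,0,0]},{"xyz":[0,-19,0],"rot":[0,0,0]},{"xyz":[0,-23,0],"rot":[0,0,0]},{"xyz":[0,-27,0],"rot":[0,0,0]},{"xyz":[0,-31,0],"rot":[0,0,0]},{"xyz":[0,-35,0],"rot":[0,0,0]},{"xyz":[0,-39,0],"rot":[0,0,0]},{"xyz":[0,-43,0],"rot":[0,0,0]},{"xyz":[0,-46,0],"rot":[0,0,0]}]'
python3 -m inch '[{"xyz":[0,-3,0],"rot":[0,0,0]},{"xyz":[0,-7,0],"rot":[0,0,0]},{"xyz":[0,-11,0],"rot":[0,0,0]},{"xyz":[0,-15,0],"rot":[0,0,0]},{"xyz":[0,-19,0],"rot":[0,0,0]},{"xyz":[0,-23,0],"rot":[0,0,0]},{"xyz":[0,-27,0],"rot":[0,0,0]},{"xyz":[0,-31,0],"rot":[0,0,0]},{"xyz":[0,-35,0],"rot":[0,0,0]},{"xyz":[0,-39,0],"rot":[0,0,0]},{"xyz":[0,-43,0],"rot":[0,0,0]},{"xyz":[0,-46,0],"rot":[0,0,0]}]'
python3 - <<'E'
from h import *
o=ctrl.get_obs();print(o['ee_pos'])
m=ctrl.camera_model('wrist');im=ctrl.get_image('wrist');cv2.imwrite('pics/w8.png',im[:,:,::-1])
HSV['yellow']=((18,190,60),(34,255,255));k=blob(im,'yellow',(100,150,315,300))
print(cv2.boundingRect(k)); 
m=ctrl.camera_model('top');im=ctrl.get_image('top');cv2.imwrite('pics/t8.png',im[:,:,::-1])
E
```

```text
t: 17.68
ee_pos: [570.9, -41.0, 116.3]
orientation: [-3.142, 0.0, 0.0]
ft_force: [0.2, -0.8, -0.1]
width: 0.5
grasp_force: 0.5
t: 18.68
ee_pos: [571.0, 5.0, 116.3]
orientation: [-3.142, 0.0, 0.0]
ft_force: [-1.0, -0.7, -0.1]
width: 0.4
grasp_force: 0.5
[570.95932      4.96528438 116.33241987]
(0, 0, 0, 0)
```

Run:
```python
from h import *
for f in('w7','w8'):
    im=cv2.imread(f'pics/{f}.png')[:,:,::-1].copy();print(f,im[230,175],im[200,235])
    h=cv2.cvtColor(im,cv2.COLOR_RGB2HSV);k=cv2.inRange(h,(18,160,60),(34,255,255));k[:150]=0;k[300:]=0;k[:,:100]=0;k[:,315:]=0
    ys,xs=np.nonzero(k);print(len(xs),xs.min() if len(xs) else 0,ys.min() if len(xs) else 0)
```

```text
w7 [167 137  60] [194 200  96]
9198 145 181
w8 [181 149  65] [212 218 107]
8950 145 183
```

View pics/w8.png

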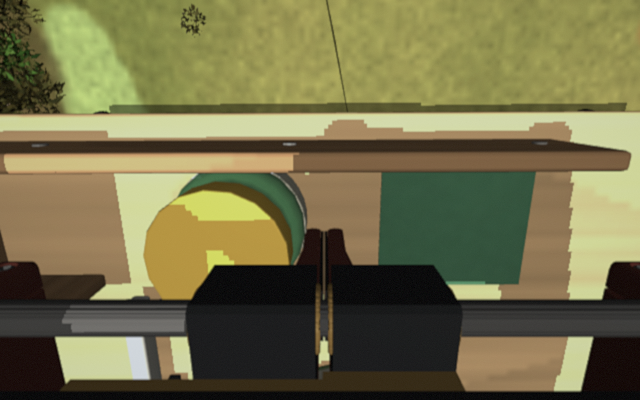

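The jar has the same relative position as before (lid left edge at col 145), tight to the fence and past mid-lane. Push on, then creep to the stop.

```bash
python3 -m inch '[{"xyz":[0,-3,0],"rot":[0,0,0]},{"xyz":[0,-7,0],"rot":[0,0,0]},{"xyz":[0,-11,0],"rot":[0,0,0]},{"xyz":[0,-15,0],"rot":[0,0,0]},{"xyz":[0,-19,0],"rot":[0,0,0]},{"xyz":[0,-23,0],"rot":[0,0,0]},{"xyz":[0,-27,0],"rot":[0,0,0]},{"xyz":[0,-31,0],"rot":[0,0,0]},{"xyz":[0,-35,0],"rot":[0,0,0]},{"xyz":[0,-39,0],"rot":[0,0,0]},{"xyz":[0,-43,0],"rot":[0,0,0]},{"xyz":[0,-46,0],"rot":[0,0,0]}]'
python3 -m inch '[{"xyz":[0,-3,0],"rot":[0,0,0]},{"xyz":[0,-7,0],"rot":[0,0,0]},{"xyz":[0,-11,0],"rot":[0,0,0]},{"xyz":[0,-15,0],"rot":[0,0,0]},{"xyz":[0,-19,0],"rot":[0,0,0]},{"xyz":[0,-23,0],"rot":[0,0,0]},{"xyz":[0,-27,0],"rot":[0,0,0]},{"xyz":[0,-31,0],"rot":[0,0,0]},{"xyz":[0,-35,0],"rot":[0,0,0]},{"xyz":[0,-39,0],"rot":[0,0,0]},{"xyz":[0,-43,0],"rot":[0,0,0]},{"xyz":[0,-45,0],"rot":[0,0,0]}]'
python3 -m inch '[{"xyz":[0,-1.5,0],"rot":[0,0,0]},{"xyz":[0,-3,0],"rot":[0,0,0]},{"xyz":[0,-4,0],"rot":[0,0,0]},{"xyz":[0,-4,0],"rot":[0,0,0]}]'
```

```text
t: 19.78
ee_pos: [571.0, 51.0, 116.3]
orientation: [-3.142, 0.0, -0.0]
ft_force: [0.2, -1.1, 0.7]
width: 0.1
grasp_force: 0.4
t: 20.78
ee_pos: [571.0, 96.0, 116.4]
orientation: [-3.142, -0.0, -0.0]
ft_force: [0.3, 0.1, 0.2]
width: 0.5
grasp_force: 0.4
t: 21.12
ee_pos: [571.0, 99.6, 116.3]
orientation: [-3.141, 0.0, 0.0]
ft_force: [0.1, 0.3, -0.5]
width: 0.6
grasp_force: 0.1
```

```bash
python3 -m inch '[{"xyz":[0,-1.5,0],"rot":[0,0,0]},{"xyz":[0,-3,0],"rot":[0,0,0]},{"xyz":[0,-4,0],"rot":[0,0,0]},{"xyz":[0,-4,0],"rot":[0,0,0]}]'
python3 -m inch '[{"xyz":[0,-1,0],"rot":[0,0,0]},{"xyz":[0,-2,0],"rot":[0,0,0]},{"xyz":[0,-2,0],"rot":[0,0,0]}]'
python3 -m inch '[{"xyz":[0,-1,0],"rot":[0,0,0]},{"xyz":[0,-1,0],"rot":[0,0,0]},{"xyz":[0,-1,0],"rot":[0,0,0]}]'
```

```text
t: 21.45
ee_pos: [571.0, 103.6, 116.3]
orientation: [-3.142, 0.0, 0.0]
ft_force: [-0.9, -1.0, -0.1]
width: 0.9
grasp_force: 0.2
t: 21.7
ee_pos: [571.0, 105.6, 116.3]
orientation: [-3.142, 0.0, 0.0]
ft_force: [-0.6, -0.6, 0.1]
width: 0.7
grasp_force: 0.2
t: 21.95
ee_pos: [571.0, 106.5, 116.3]
orientation: [-3.142, 0.0, 0.0]
ft_force: [-0.2, -0.7, -0.1]
width: 0.3
grasp_force: 0.1
```

```bash
python3 -m inch '[{"xyz":[0,-1,0],"rot":[0,0,0]},{"xyz":[0,-2,0],"rot":[0,0,0]},{"xyz":[0,-2,0],"rot":[0,0,0]}]'
python3 -m inch '[{"xyz":[0,-1,0],"rot":[0,0,0]},{"xyz":[0,-1.5,0],"rot":[0,0,0]},{"xyz":[0,-1.5,0],"rot":[0,0,0]}]'
python3 -m inch '[{"xyz":[0,-1,0],"rot":[0,0,0]},{"xyz":[0,-1,0],"rot":[0,0,0]},{"xyz":[0,-1,0],"rot":[0,0,0]}]'
```

```text
t: 22.2
ee_pos: [571.0, 108.6, 116.4]
orientation: [-3.142, 0.0, -0.0]
ft_force: [-0.2, -1.3, 0.7]
width: 0.7
grasp_force: 0.2
t: 22.45
ee_pos: [570.9, 109.3, 116.3]
orientation: [3.14, 0.0, -0.0]
ft_force: [0.0, -5.2, 0.2]
width: 0.8
grasp_force: 2.5
t: 22.7
ee_pos: [570.7, 109.5, 116.3]
orientation: [3.139, 0.0, -0.001]
ft_force: [-0.2, -8.8, 1.6]
width: 0.1
grasp_force: 4.4
```

Stop met (force steps up at y≈109.4). Back off, rise, and go round to the front of the knob.

```bash
python3 -m inch '[{"xyz":[0,6,0],"rot":[0,0,0]},{"xyz":[0,15,0],"rot":[0,0,0]},{"xyz":[0,15,-30],"rot":[0,0,0]},{"xyz":[0,15,-65],"rot":[0,0,0]},{"xyz":[-20,13,-80],"rot":[0,0,0]},{"xyz":[-50,11,-80],"rot":[0,0,0]},{"xyz":[-80,9,-80],"rot":[0,0,0]},{"xyz":[-110,7,-80],"rot":[0,0,0]},{"xyz":[-140,5,-80],"rot":[0,0,0]},{"xyz":[-160,4,-80],"rot":[0,0,0]},{"xyz":[-160,4,-80],"rot":[0,0,0]},{"xyz":[-160,4,-80],"rot":[0,0,0]}]'
python3 - <<'E'
from h import *
m=ctrl.camera_model('wrist');im=ctrl.get_image('wrist');cv2.imwrite('pics/w9.png',im[:,:,::-1])
HSV['red']=((0,150,60),(8,255,255));k=blob(im,'red',(240,100,400,300));print(cen(k),cv2.boundingRect(k),cast(m,cen(k),160),proj(m,[[440,107,160]]))
E
```

```text
t: 23.7
ee_pos: [411.1, 107.0, 196.8]
orientation: [-3.141, -0.0, -0.002]
ft_force: [0.2, -0.6, -0.0]
width: 0.2
grasp_force: 0.0
[326.69687418 176.36931967] (313, 160, 29, 32) [[440.62927337 107.0823677  160.        ]] [[326.83643191 177.43655516]]
```

```bash
python3 -m inch '[{"xyz":[0,0,25],"rot":[0,0,0]},{"xyz":[0,0,50],"rot":[0,0,0]},{"xyz":[0,0,66],"rot":[0,0,0]},{"xyz":[0,0,66],"rot":[0,0,0]},{"xyz":[0,0,66],"rot":[0,0,0]}]'
python3 -m inch '[{"xyz":[5,0,0],"rot":[0,0,0]},{"xyz":[10,0,0],"rot":[0,0,0]},{"xyz":[16,0,0],"rot":[0,0,0]},{"xyz":[22,0,0],"rot":[0,0,0]},{"xyz":[28,0,0],"rot":[0,0,0]},{"xyz":[34,0,0],"rot":[0,0,0]},{"xyz":[40,0,0],"rot":[0,0,0]},{"xyz":[46,0,0],"rot":[0,0,0]},{"xyz":[52,0,0],"rot":[0,0,0]},{"xyz":[58,0,0],"rot":[0,0,0]},{"xyz":[64,0,0],"rot":[0,0,0]},{"xyz":[69,0,0],"rot":[0,0,0]}]'
python3 -m inch '[{"xyz":[2,0,0],"rot":[0,0,0]},{"xyz":[3,0,0],"rot":[0,0,0]},{"xyz":[3,0,0],"rot":[0,0,0]}]'
python3 -m inch '[{"xyz":[2,0,0],"rot":[0,0,0]},{"xyz":[3,0,0],"rot":[0,0,0]},{"xyz":[3,0,0],"rot":[0,0,0]}]'
```

```text
t: 24.17
ee_pos: [411.9, 106.9, 129.9]
orientation: [3.141, -0.001, -0.002]
ft_force: [0.0, -0.2, -0.4]
width: 0.2
grasp_force: 0.0
t: 25.17
ee_pos: [480.7, 107.0, 130.3]
orientation: [-3.142, 0.0, -0.0]
ft_force: [-1.9, 0.7, 1.5]
width: 0.8
grasp_force: 0.8
t: 25.42
ee_pos: [483.2, 107.0, 130.3]
orientation: [-3.142, 0.0, -0.0]
ft_force: [-0.4, 0.0, -0.4]
width: 0.8
grasp_force: 0.1
t: 25.67
ee_pos: [485.2, 106.9, 130.2]
orientation: [3.141, -0.0, -0.003]
ft_force: [-3.4, -0.1, 2.2]
width: 0.6
grasp_force: 2.0
```

```bash
python3 -m inch '[{"xyz":[1,0,0],"rot":[0,0,0]},{"xyz":[2,0,0],"rot":[0,0,0]},{"xyz":[2,0,0],"rot":[0,0,0]}]'
python3 -m inch '[{"xyz":[-6,0,0],"rot":[0,0,0]},{"xyz":[-14,0,0],"rot":[0,0,0]},{"xyz":[-14,0,-30],"rot":[0,0,0]},{"xyz":[-14,0,-70],"rot":[0,0,0]},{"xyz":[-14,0,-70],"rot":[0,0,0]},{"xyz":[-14,0,-70],"rot":[0,0,0]}]'
python3 - <<'E'
from h import *
m=ctrl.camera_model('wrist');im=ctrl.get_image('wrist');cv2.imwrite('pics/w10.png',im[:,:,::-1])
HSV['red']=((0,150,60),(8,255,255));k=blob(im,'red',(240,60,400,300));print(cen(k),cast(m,cen(k),160))
m=ctrl.camera_model('top');im=ctrl.get_image('top');cv2.imwrite('pics/t10.png',im[:,:,::-1])
k=blob(im,'blue',(240,230,295,275));print(cast(m,cen(k),160))
E
```

```text
t: 25.92
ee_pos: [485.4, 106.8, 129.9]
orientation: [3.141, -0.001, -0.008]
ft_force: [-9.5, -0.1, 6.0]
width: 0.5
grasp_force: 4.8
t: 26.42
ee_pos: [475.7, 107.3, 202.5]
orientation: [-3.14, 0.0, -0.01]
ft_force: [0.3, -0.3, -0.2]
width: 0.6
grasp_force: 0.0
[326.81596639 174.15630252] [[505.58366864 107.3178602  160.        ]]
[[458.45936331  -6.15294276 160.        ]]
```

```bash
python3 -c "
from workcell import ctrl
print(ctrl.close_job())"
```

```text
the job is handed in; nothing more can be done
None
```

I've handed in the job: the yellow-lidded jar is in the bay against the end stop and the bolt is shut behind it (knob back 65 mm), going by the force readings and measured knob position; the result wasn't shown to me, and I had no camera view of the jar inside the bay.

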